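# Lay out a painting place in the craft room

### The arm

A 6-joint arm with a two-finger parallel gripper is mounted at the origin on the work surface. World frame = base frame: x ahead of the robot, y to its left, z up, the work surface at z = 0. Lengths are in m, angles in rad, forces in N, time in s.
With the tool pointing down it reaches from about 0.35 to 0.975 m from the base axis. Payload 4.9 kg.
Tool frame: the origin (TCP) lies between the finger pads; the fingertips stand 19 mm ahead of it and the grasp point (between the pads) is the TCP; z points along the fingers, y is the line along which they close (so a half turn about z gives the same grasp; the last joint's range is limited). The gripper opens to 85 mm and grips with 20 to 120 N. Pads are 22 mm wide; open, the fingers measure 114 mm over their backs; the gripper's body (76 mm by 85 mm) begins 54 mm behind the grasp point. The pads swing forward as they close: fully open they stand 13 mm farther back than shut.
Start: joints at [-1.395, 0.053, 1.613, -0, 1.476, -0.119], TCP at [0.182, -0.598, 0.25] pointing down, gripper open.
Joint ranges: [-3.01, 3.01], [-1.01, 2.22], [0.06, 2.58], [-1.02, 4.17], [0.09, 2.62], [-3.14, 3.14]. Speed limits (rad/s): [2.57, 2.57, 3.14, 3.14, 3.14, 3.14].

### API

Orientations are given as a rotation vector (axis times angle).
In Python, from station import ctrl gives the robot as it stands. The module is installed in compiled form; this text tells all that it offers.
- The arm moves only by the tool servo_tool, never from a script. Its argument "increments" is a list that holds one entry, the list of rows, each a list of 5 numbers: the finger opening in cm, from 0 to 8.54, then the shift along the tool's x, y, z in cm, then the turn about the tool's z in degrees. A call has 1 to 5 rows; each row is the pose to reach, as a shift and turn from the pose commanded when the call began, along the tool's axes at that moment; what a row does not reach only later rows make up. A row lasts 1/10 s, in which the tool goes at most 50 mm and 8.59 degrees, less where a joint would pass 70% of its speed; a pose out of reach is approached as far as the arm can. A call with a gripper value outside its range is refused whole. The fingers move at their own pace and stop on an object; "newtons" is the grip in N (left out, the last holds). Time passes only in rows, so rows that repeat a pose let the fingers close. It gives the time, the measured TCP pose, the force, the opening and the grip force at its end, in the units of the state.
- ctrl.get_obs(): the state, without advancing time (a new reading comes with each control period).
- ctrl.get_image(name): name is "side" or "top"; returns a dict with "img" (420x560x3 uint8, red, green, blue), "fx", "fy", "cx", "cy" (pixels), "k1" (the pictures are not rectified: a ray, as slopes to the right and down, at radius r is drawn at 1 + k1 r^2 times it, then the intrinsics apply), "rvec" (rotation vector, rad) and "tvec" (3), from world to camera coordinates, as OpenCV has them. Camera axes: x right, y down, z forward; pixel columns grow to the right and rows downward; lengths in m; the calibration is good to about 2 mm. A picture is of the moment at which its call begins. There is no depth.
- ctrl.finish_job(): hands the job in; it is judged then, once.
The state is a dict: "t": time; "q": joint angles; "dq": joint speeds; "effort": joint torques, N m; "tool_pos": TCP position; "tool_rot": TCP orientation; "contact_force": force on the tool from outside, world axes, zero at the start; "wrist_torque": the same for the moment, N m; "opening": finger opening in m; "grip_force": force on a finger pad.
Only numpy, scipy, OpenCV 4.12 (cv2) and the standard library are available. Lean on these libraries where they do the work, as an engineer would, in place of code of your own. Each camera call takes 0.05 s, during which the arm holds its last target. There are 200 camera calls.

### The job

Lay out the place for the next painter: first lay the wooden plaque in the middle of the cardboard work board, long side along the board's long side; then stand the glue pot behind it, centred halfway to the board's far edge; then lay the brush in front of it (on the robot's side), parallel to it and centred halfway to the board's near edge. Before, between or after, also stand the beaker in the middle of the cork coaster and the wooden figure in the middle of the flat blue box's top.

Things in the scene. Friction and masses are not known exactly. Their poses are not given: they have to be found in the camera images.
- board: Fixed work board of brown cardboard lying on the table, 180 (its x) by 220 (its y) by 4 mm thick. Origin: centre of its underside, on the table. Its x axis points to its far edge (away from the robot, up to 0.2 rad of yaw), its y axis runs along its long side; near and far edges lie at x = -90 and +90 mm. The plaque belongs at x = 0, the glue pot at x = +56, the brush at x = -56 mm, all at y = 0.
- coaster: Fixed round cork coaster lying on the table, 90 mm diameter, 4 mm thick; left or right of the board. Origin: centre of its underside.
- claybox: Fixed flat blue box with a white band round its sides, closed, 90 (its x) by 120 (its y) by 25 mm high; on the other side of the board from the coaster. Origin: centre of its underside; its flat top is 25 mm above.
- plaque: Loose flat plaque of pale bare wood, 45 (its x) by 80 (its y, the long side) by 10 mm thick, 30 g, lying flat on the table. Origin: centre of its underside.
- pot: Loose squat round glue pot, white with a grey lid (closed), 40 mm diameter (lid 38 mm), 52 mm high, 70 g, standing on the table. Origin: centre of its underside.
- brush: Loose flat paint brush: wooden handle, steel ferrule, dark stiff head; lies flat along its y axis, 150 mm long, 8 mm thick. The handle is 12 mm wide (x) and runs from y = -75 to +20 mm, ferrule and head are 15 mm wide and run to y = +75 mm; 30 g, balances within 15 mm of its origin. Origin: centre of its underside, middle of its length, which is on the handle. Either way round is right.
- beaker: Loose open white plastic beaker, rim 56 mm diameter, tapering a little to the foot, wall 3 mm, 70 mm high, 60 g, standing upright on the table. Origin: centre of its underside.
- figure: Loose turned wooden peg figure: cylindrical body 32 mm diameter from the foot to 44 mm height, neck and round head above, 70 mm high in all, 40 g, standing upright on the table. Origin: centre of its underside.
Not all that is in view belongs to the job. What is shaped like the pot but green is not meant.

How it is judged:
On the way, in this order (a step that is already met when the one before it is completed fails the run):
1. the plaque lies in the middle of the board, long side along the board's, let go (x of plaque in the frame of board between -0.012 and 0.012 m and y of plaque in the frame of board between -0.012 and 0.012 m and z of plaque in the frame of board between 0.001 and 0.007 m and angle between plaque's own z axis and vertical below 0.1 rad and linear speed of plaque below 0.01 m/s and contact force between the fingers and plaque below 0.05 N and angle between the y axis of plaque and the y axis of board, either way round below 0.15 rad), for 0.2 s.
2. the glue pot stands behind the plaque, halfway to the board's far edge, let go, the plaque still in its place (all of step 1 and x of pot in the frame of board between 0.041 and 0.071 m and y of pot in the frame of board between -0.015 and 0.015 m and z of pot in the frame of board between 0.001 and 0.007 m and angle between pot's own z axis and vertical below 0.1 rad and linear speed of pot below 0.01 m/s and contact force between the fingers and pot below 0.05 N), for 0.2 s.
3. the brush lies in front of the plaque, halfway to the board's near edge and parallel to it, let go, plaque and pot still in their places (all of step 2 and x of brush in the frame of board between -0.071 and -0.041 m and y of brush in the frame of board between -0.015 and 0.015 m and z of brush in the frame of board between 0.001 and 0.007 m and angle between brush's own z axis and vertical below 0.1 rad and linear speed of brush below 0.01 m/s and contact force between the fingers and brush below 0.05 N and angle between the y axis of brush and the y axis of board, either way round below 0.15 rad), for 0.2 s.
At the end, for the whole second after the job is handed in: All let go, at rest, flat or upright within 0.1 rad: plaque within 12 mm (each board axis) of the board centre; pot 56 mm behind it and brush 56 mm in front, within 15 mm; plaque and brush along the board within 0.15 rad; beaker and figure within 15 mm of the middle of coaster and box top (all of step 3 and horizontal distance between beaker and coaster below 0.015 m and z of beaker in the frame of coaster between 0.001 and 0.007 m and angle between each of beaker, figure's own z axis and vertical below 0.1 rad and linear speed of each of beaker, figure below 0.01 m/s and contact force between the fingers and beaker below 0.05 N and horizontal distance between figure and claybox below 0.015 m and z of figure in the frame of claybox between 0.022 and 0.028 m and contact force between the fingers and figure below 0.05 N); the robot touches nothing.
It also fails if it takes over 134 s, if anything falls off the work surface, if the arm or the gripper's body presses on something with over 40 N, if the wrist force passes 120 N, or if a joint passes its speed limit or range.

## Working session

There is one attempt and no reset: what is moved stays moved. The work goes in short steps, Python scripts to look and compute and a tool call to move; the robot and the scene stay as the last step left them, time stands still between calls to the robot, and variables do not carry over. Pictures are saved under pics/ and viewed, at most 14 in all, crops included, and the job is handed in when it is done.

Besides the shell and the picture viewer there is one more tool, called after ">>>" as name(argument=value, ...), one argument or row to a line, values as JSON. servo_tool: Moves the arm, as the interface text tells. Its arguments: {"type":"object","properties":{"increments":{"type":"array"},"newtons":{"type":"number"}},"required":["increments"]}

```bash
mkdir -p pics
cat > h.py <<'E'
import numpy as np, cv2
from scipy.spatial.transform import Rotation as R
from station import ctrl
def ray(c,u,v):
    K=np.array([[c['fx'],0,c['cx']],[0,c['fy'],c['cy']],[0,0,1.]])
    p=cv2.undistortPoints(np.array([[[u,v]]],float),K,np.array([c['k1'],0,0,0,0.]))[0,0]
    M=R.from_rotvec(c['rvec']).as_matrix()
    return -M.T@c['tvec'], M.T@np.array([p[0],p[1],1])
def onz(c,u,v,z):
    o,d=ray(c,u,v); return (o+d*(z-o[2])/d[2])[:2]
def snap(n,f):
    c=ctrl.get_image(n); c={k:(np.array(v,float).ravel() if k in('rvec','tvec') else v) for k,v in c.items()}
    cv2.imwrite('pics/'+f,c['img'][:,:,::-1]); np.save('pics/'+f+'.npy',c,allow_pickle=True); return c
def load(f): return np.load('pics/'+f+'.npy',allow_pickle=True).item()
E
python3 - <<'E'
from h import *
for n in('top','side'):
    c=snap(n,n+'0.png'); print(n,{k:c[k] for k in c if k!='img'}, ray(c,280,210))
print(ctrl.get_obs())
E
```

```text
top {'fx': 543.437951683431, 'fy': 543.437951683431, 'cx': 279.0562387686607, 'cy': 216.46298793588264, 'k1': -0.06027454122109375, 'rvec': array([ 2.15271118, -2.14065485,  0.16354922]), 'tvec': array([0.01413502, 0.53150863, 1.25308208])} (array([0.34119094, 0.02222079, 1.31757767]), array([ 0.15896654, -0.0056133 , -0.98734117]))
side {'fx': 545.8410266244515, 'fy': 545.8410266244515, 'cx': 272.6869433262197, 'cy': 210.71364892833668, 'k1': 0.03417898322797799, 'rvec': array([ 0.52343013, -2.5776259 ,  1.31476364]), 'tvec': array([0.48743293, 0.13503044, 0.99438211])} (array([0.14592671, 0.85726069, 0.69887722]), array([ 0.32063514, -0.7464712 , -0.58322814]))
{'t': 0.1, 'q': array([-1.39499162e+00,  5.33132179e-02,  1.61417416e+00, -8.73179055e-06,
        1.47598181e+00, -1.18995788e-01]), 'dq': array([ 3.75873316e-05, -9.76581861e-04, -1.42039219e-03,  5.29912503e-04,
       -5.88088635e-05,  1.42221916e-03]), 'effort': array([ 1.48183412e-04, -3.94906926e+01, -3.71361959e+01, -1.28152055e-04,
        3.91023204e-03,  5.13484721e-06]), 'tool_pos': array([ 0.18150031, -0.5975109 ,  0.24916161]), 'tool_rot': array([-3.10567059e+00, -4.61122356e-01,  9.73044215e-05]), 'contact_force': array([-0.22046625,  0.54448998, -0.33347379]), 'wrist_torque': array([-0.01683343, -0.01031771, -0.03793755]), 'grip_force': 0.0, 'opening': 0.08524906653517808}
```

View pics/top0.png

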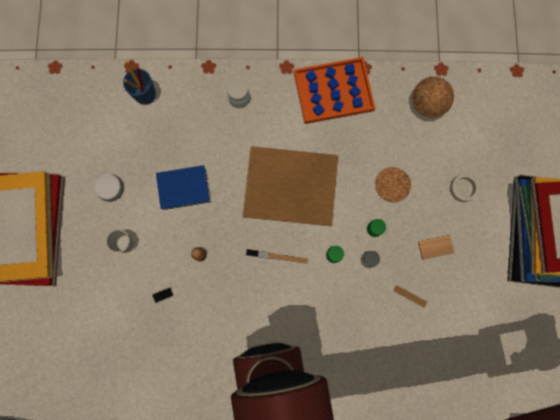

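View pics/side0.png

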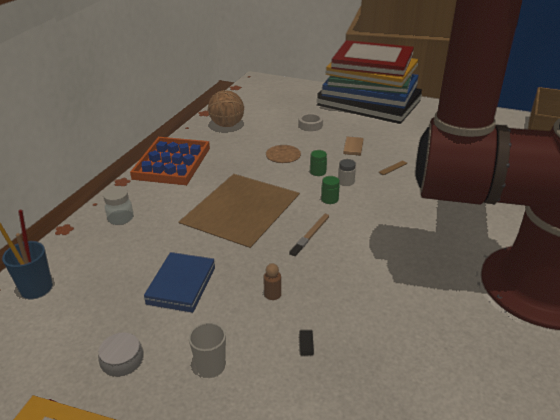

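The top view shows the board at (291,186), blue box (183,187), coaster (393,184), plaque (436,247), pot with grey lid (371,259) beside green decoys (335,254) and (377,228), brush (277,257), figure (199,254) and beaker (121,241). The side view confirms them: figure (272,282), beaker (208,350), pot (347,172).

```bash
cat > m.py <<'E'
from h import *
def seg(c,roi,z,kind,thr=14):
    x0,y0,x1,y1=roi
    lab=cv2.cvtColor(c['img'],cv2.COLOR_RGB2LAB).astype(float)[y0:y1,x0:x1]
    e=np.concatenate([lab[0],lab[-1],lab[:,0],lab[:,-1]]); bg=np.median(e,0)
    d=lab-bg; d[...,0]*=(0.35 if kind!='L' else 1)
    m=(np.linalg.norm(d,axis=2)>thr).astype(np.uint8)
    cs,_=cv2.findContours(m,cv2.RETR_EXTERNAL,cv2.CHAIN_APPROX_NONE)
    k=max(cs,key=cv2.contourArea)[:,0]+[x0,y0]
    P=np.array([onz(c,u,v,z) for u,v in k])
    (cx,cy),(w,h),a=cv2.minAreaRect((P*1000).astype(np.float32))
    B=cv2.boxPoints(((cx,cy),(w,h),a)); e=max(B[1]-B[0],B[2]-B[1],key=np.linalg.norm)
    yaw=np.arctan2(-e[0],e[1]); yaw=(yaw+np.pi/2)%np.pi-np.pi/2 # long axis vs world y
    return np.array([cx,cy]),sorted((w,h)),yaw,k.mean(0)
E
python3 - <<'E'
from m import *
c=load('top0.png')
for n,roi,z,k,t in [('board',(236,138,346,236),.004,'C',12),('claybox',(150,158,218,216),.025,'C',14),('coaster',(368,162,418,208),.004,'C',12),
 ('plaque',(412,230,460,266),.010,'C',10),('brush',(238,242,316,270),.008,'L',25),('pot',(357,247,386,271),.052,'L',25),('figure',(184,242,212,266),.06,'C',10),('beaker',(102,226,138,256),.07,'L',18)]:
    p,s,y,q=seg(c,roi,z,k,t); print(n,p.round(1),np.round(s,1),round(y,3),q.round(1))
v=cv2.resize(c['img'][140:310,90:470],None,fx=2.1,fy=2.1,interpolation=cv2.INTER_CUBIC); cv2.imwrite('pics/crop0.png',v[:,:,::-1])
E
```

```text
board [614.2 -10.7] [180.7 219.4] -0.097 [290.4 186.1]
claybox [604.6 251.4] [ 95.6 124.2] 0.171 [182.4 187.2]
coaster [ 619.2 -264.1] [87.2 88.5] 0.778 [392.7 184.3]
plaque [ 463.6 -363.5] [46.3 82.4] 0.205 [435.3 246.8]
brush [436.4  -2.1] [15.3 98.9] -0.119 [286.1 257.6]
pot [ 430.5 -194.5] [42.1 44.5] -0.02 [369.8 258.5]
figure [439.3 202.4] [32.5 37.3] 0.007 [199.1 253.5]
beaker [468.1 381.7] [53.7 72.4] 0.042 [122.1 240.5]
```

View pics/crop0.png

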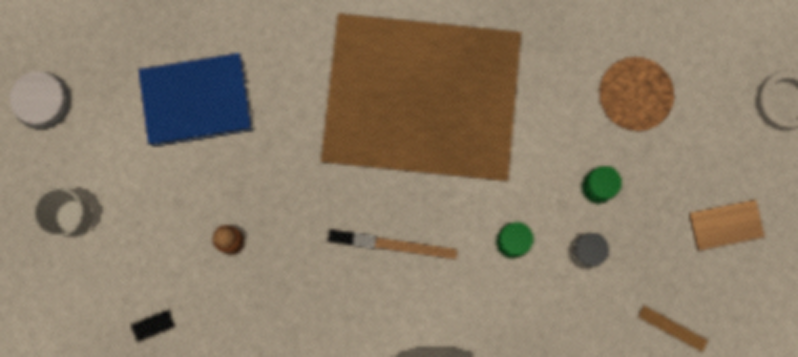

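Run:
```python
from h import *
t,s=load('top0.png'),load('side0.png')
T=[]
for c,u,v in [(t,121,241),(t,199,254),(t,371,259),(s,208,350),(s,272,282),(s,347,172)]:
    r=24 if c is t else 32
    k=cv2.resize(c['img'][v-r:v+r,u-r:u+r],(264,264),interpolation=cv2.INTER_CUBIC)
    k=np.clip(k.astype(float)*1.5,0,255).astype(np.uint8); T.append(k)
o=np.vstack([np.hstack(T[:3]),np.hstack(T[3:])]); cv2.imwrite('pics/crop1.png',o[:,:,::-1])
for p in [(246.2,252.9),(307.6,261)]: print(onz(t,*p,.006))
```

```text
[0.44688442 0.09591366]
[ 0.42815287 -0.05245042]
```

View pics/crop1.png

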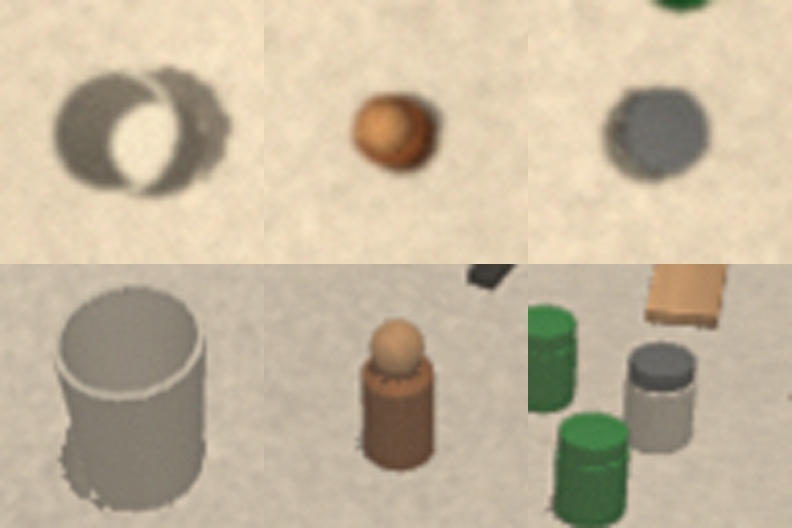

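The crops show the rims: beaker top (118.0,240.4) / side (207.4,336.8), figure head (197.1,252.7) / (271.8,269.5), pot lid (371.3,258.4) / (347.1,163.8).

Run:
```python
from h import *
t,s=load('top0.png'),load('side0.png')
for n,a,b,z in [('beaker',(118,240.4),(207.4,336.8),.07),('figure',(197.1,252.7),(271.8,269.5),.059),('pot',(371.3,258.4),(347.1,163.8),.052)]:
    (o1,d1),(o2,d2)=ray(t,*a),ray(s,*b)
    k=np.linalg.lstsq(np.c_[d1,-d2],o2-o1,rcond=None)[0]
    print(n,onz(t,*a,z),onz(s,*b,z),(o1+k[0]*d1).round(4),(o2+k[1]*d2).round(4))
from scipy.spatial.transform import Rotation as R
print(R.from_rotvec(ctrl.get_obs()['tool_rot']).as_matrix().round(3))
```

```text
beaker [0.46859546 0.38982159] [0.46605881 0.3926591 ] [0.4689 0.3907 0.067 ] [0.4677 0.3902 0.0667]
figure [0.44233639 0.20693592] [0.44183259 0.2077604 ] [0.4424 0.207  0.0583] [0.4422 0.207  0.0582]
pot [ 0.43183672 -0.19869394] [ 0.42956108 -0.19572592] [ 0.432  -0.1991  0.0498] [ 0.4306 -0.1994  0.0497]
[[ 0.957  0.291 -0.   ]
 [ 0.291 -0.957  0.002]
 [ 0.    -0.002 -1.   ]]
```

```bash
cat >> h.py <<'E'
def go(x,y,z,th):
    "shift in tool axes (cm) and turn (deg) to world pose, heading th of tool x"
    o=ctrl.get_obs(); M=R.from_rotvec(o['tool_rot']).as_matrix()
    d=M.T@(np.array([x,y,z])-o['tool_pos'])*100
    h=np.arctan2(M[1,0],M[0,0]); t=np.degrees((h-th+np.pi)%(2*np.pi)-np.pi)
    print('t',round(o['t'],2),'pos',o['tool_pos'].round(4),'h',round(h,3),'F',o['contact_force'].round(1),'open',round(o['opening'],4),'grip',round(o['grip_force'],1),'-> shift',d.round(2),'turn',t.round(1),'tilt',np.degrees(np.arccos(-M[2,2])).round(2))
E
python3 -c "
from h import *
go(.4636,-.3635,.12,1.776)"
```

```text
t 0.1 pos [ 0.1815 -0.5975  0.2492] h 0.295 F [-0.2  0.5 -0.3] open 0.0852 grip 0.0 -> shift [ 33.79 -14.17  12.95] turn -84.9 tilt 0.11
```

>>> servo_tool(
  increments=[
    [[8.5,7,-3,1,-8.5],[8.5,14,-6,3,-17],[8.5,21,-9,6,-25.5],[8.5,25,-11,8,-34],[8.5,29,-12.5,9,-42.5]],
  ],
  newtons=40,
)

```text
t: 0.6
tool_pos: [0.3658, -0.4408, 0.1834]
tool_rot: [-2.724, -1.564, 0.0]
contact_force: [0.3, 0.1, 0.3]
opening: 0.0851
grip_force: 0.0
```

>>> servo_tool(
  increments=[
    [[8.5,0,0,0,-8.5],[8.5,0,0,0,-17],[8.5,0,0,0,-25.5],[8.5,0,0,0,-34],[8.5,0,0,0,-42.4]],
  ],
)

```text
t: 1.1
tool_pos: [0.3648, -0.4422, 0.1839]
tool_rot: [-1.973, -2.443, -0.001]
contact_force: [-0.2, -0.2, -0.2]
opening: 0.0848
grip_force: 0.0
```

```bash
python3 -c "
from h import *
go(.4636,-.3635,.06,1.776)"
```

```text
t 1.1 pos [ 0.3648 -0.4422  0.1839] h 1.783 F [-0.2 -0.2 -0.2] open 0.0848 grip 0.0 -> shift [ 5.6  11.32 12.39] turn 0.4 tilt 0.07
```

>>> servo_tool(
  increments=[
    [[8,2.2,3.8,3,0.4],[7.5,4.2,7.6,6,0.4],[7.2,5.6,11.3,8,0.4],[7.2,5.6,11.3,9.5,0.4],[7.2,5.6,11.3,9.5,0.4]],
  ],
)

```text
t: 1.6
tool_pos: [0.463, -0.3623, 0.0861]
tool_rot: [-1.983, -2.428, -0.001]
contact_force: [-0.7, 0.2, -1.2]
opening: 0.0722
grip_force: 0.0
```

Run:
```python
from h import *
snap('side','side1.png')
import cv2
im=cv2.imread('pics/side1.png'); o=im[80:240,260:460]; o=cv2.resize(o,(750,600),interpolation=cv2.INTER_CUBIC); cv2.imwrite('pics/c1.png',o)
go(.4636,-.3635,.020,1.776)
```

```text
t 1.65 pos [ 0.4632 -0.3638  0.0879] h 1.77 F [1.7 0.1 0.5] open 0.0721 grip 0.0 -> shift [0.   0.06 6.79] turn -0.3 tilt 0.2
```

View pics/c1.png

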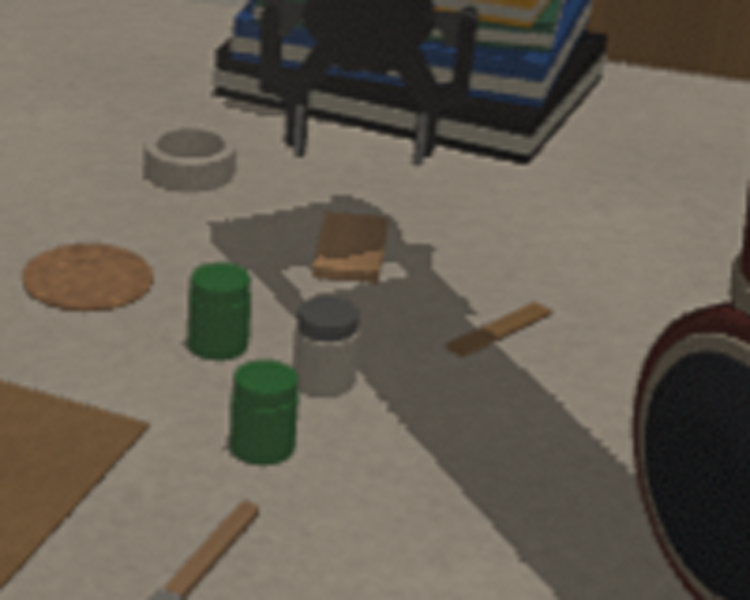

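The fingers (tips at about (297,155) and (418,162) in the crop) straddle the plaque (350,245) squarely.

>>> servo_tool(
  increments=[
    [[7,0,0,3.5,0],[7,0,0,5.5,0],[7,0,0,6.6,0],[7,0,0,6.6,0],[7,0,0,6.6,0]],
  ],
  newtons=30,
)

```text
t: 2.15
tool_pos: [0.4644, -0.3659, 0.025]
tool_rot: [1.99, 2.428, -0.0]
contact_force: [-0.2, 0.1, 1.2]
opening: 0.0698
grip_force: 0.0
```

>>> servo_tool(
  increments=[
    [[4,0,0,0,0],[4,0,0,0,0],[4,0,0,0,0],[4,0,0,0,0],[4,0,0,0,0]],
  ],
)

```text
t: 2.65
tool_pos: [0.465, -0.3657, 0.0256]
tool_rot: [1.988, 2.429, -0.001]
contact_force: [-0.9, -0.2, 6.0]
opening: 0.0429
grip_force: 30.0
```

>>> servo_tool(
  increments=[
    [[4,0,0,0,0],[4,0,0,0,0],[4,0,0,0,0]],
  ],
)

```text
t: 2.95
tool_pos: [0.465, -0.3657, 0.0256]
tool_rot: [1.988, 2.429, -0.001]
contact_force: [-1.1, 0.1, 6.6]
opening: 0.0431
grip_force: 30.0
```

>>> servo_tool(
  increments=[
    [[4,0,0,-4,0],[4,0,0,-8,0],[4,0,0,-8,0]],
  ],
)

```text
t: 3.25
tool_pos: [0.4675, -0.3679, 0.1111]
tool_rot: [1.982, 2.421, -0.002]
contact_force: [0.4, -1.4, 0.2]
opening: 0.0431
grip_force: 30.5
```

```bash
python3 -c "
from h import *
go(.614,-.0127,.10,1.474)"
```

```text
t 3.25 pos [ 0.4675 -0.3679  0.1111] h 1.77 F [ 0.4 -1.4  0.2] open 0.0431 grip 30.5 -> shift [31.93 21.38  0.91] turn 16.9 tilt 0.75
```

>>> servo_tool(
  increments=[
    [[4,4,2.7,0,3],[4,8,5.4,0,6],[4,12,8,0,10],[4,16,10.7,0,14],[4,20,13.4,0,17]],
  ],
)

```text
t: 3.75
tool_pos: [0.5563, -0.1402, 0.1034]
tool_rot: [2.33, 2.107, 0.0]
contact_force: [1.2, -1.0, -0.6]
opening: 0.0425
grip_force: 30.5
```

```bash
python3 -c "
from h import *
go(.614,-.0127,.10,1.474)"
```

```text
t 3.75 pos [ 0.5563 -0.1402  0.1034] h 1.47 F [ 1.2 -1.  -0.6] open 0.0425 grip 30.5 -> shift [13.27  4.46  0.34] turn -0.2 tilt 0.01
```

>>> servo_tool(
  increments=[
    [[4,4.4,1.5,0,0],[4,8.9,3,0,0],[4,13.2,4.4,0,0],[4,13.2,4.4,0,0],[4,13.2,4.4,0,0]],
  ],
)

```text
t: 4.25
tool_pos: [0.6126, -0.014, 0.1031]
tool_rot: [-2.325, -2.113, 0.001]
contact_force: [-0.2, 0.5, -0.4]
opening: 0.0424
grip_force: 30.5
```

Run:
```python
from h import *
snap('side','side2.png')
im=cv2.imread('pics/side2.png'); o=im[60:300,130:370]; o=cv2.resize(o,(600,600),interpolation=cv2.INTER_CUBIC); cv2.imwrite('pics/c2.png',o)
go(.614,-.0127,.032,1.474)
```

```text
t 4.3 pos [ 0.6123 -0.015   0.1031] h 1.474 F [-0.  -0.8 -0.4] open 0.0427 grip 30.5 -> shift [0.25 0.15 7.11] turn -0.0 tilt 0.05
```

View pics/c2.png

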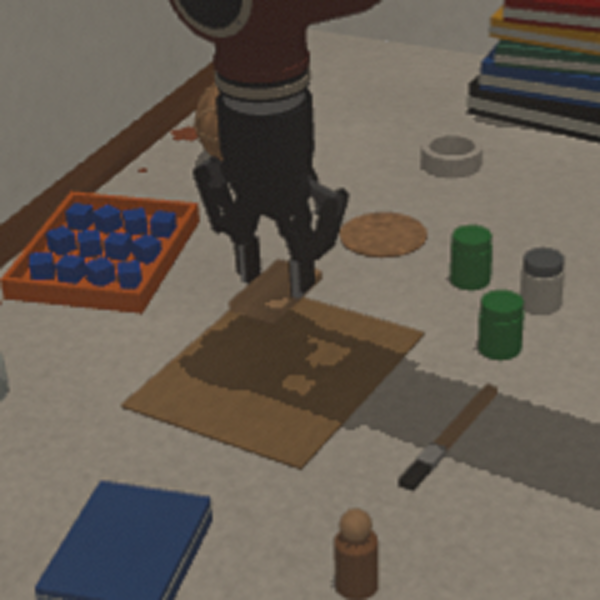

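The plaque is held level at the fingertips (275,285 in the crop) above the board.

>>> servo_tool(
  increments=[
    [[4,0.2,0.1,3,0],[4,0.2,0.1,5.5,0],[4,0.2,0.1,6.8,0],[4,0.2,0.1,7.1,0],[4,0.2,0.1,7.2,0]],
  ],
)

```text
t: 4.8
tool_pos: [0.6138, -0.014, 0.0317]
tool_rot: [2.329, 2.109, -0.0]
contact_force: [-0.0, 0.3, 0.7]
opening: 0.0426
grip_force: 30.6
```

>>> servo_tool(
  increments=[
    [[4,0,0,0.1,0],[4,0,0,0.2,0],[4,0,0,0.3,0]],
  ],
)

```text
t: 5.1
tool_pos: [0.6146, -0.0133, 0.0297]
tool_rot: [2.326, 2.109, 0.002]
contact_force: [-0.7, -1.5, 9.4]
opening: 0.0427
grip_force: 31.7
```

>>> servo_tool(
  increments=[
    [[5.2,0,0,-0.1,0],[5.8,0,0,-0.2,0],[6.2,0,0,-0.2,0],[6.2,0,0,-0.2,0],[6.2,0,0,-0.2,0]],
  ],
)

```text
t: 5.6
tool_pos: [0.6138, -0.0132, 0.0306]
tool_rot: [-2.327, -2.11, 0.0]
contact_force: [-0.4, -0.2, 0.1]
opening: 0.0621
grip_force: 0.0
```

>>> servo_tool(
  increments=[
    [[6.2,0,0,-3,0],[6.2,0,0,-7,0],[6.2,0,0,-11,0],[6.2,0,0,-11,0],[6.2,0,0,-11,0]],
  ],
)

```text
t: 6.1
tool_pos: [0.6147, -0.0133, 0.1422]
tool_rot: [2.326, 2.109, 0.003]
contact_force: [0.5, 0.8, 0.4]
opening: 0.0621
grip_force: 0.0
```

```bash
python3 -c "
from h import *
go(.431,-.197,.12,.785)"
```

```text
t 6.1 pos [ 0.6147 -0.0133  0.1422] h 1.473 F [0.5 0.8 0.4] open 0.0621 grip 0.0 -> shift [-20.08 -16.5    2.17] turn 39.4 tilt 0.18
```

Move to the pot; then measure the plaque.

>>> servo_tool(
  increments=[
    [[7,-3.5,-3,0,8],[7,-7.5,-6,0,16],[7,-11.5,-9.5,0,24],[7,-15.5,-13,0,32],[7,-18.5,-15.5,0,39]],
  ],
)

```text
t: 6.6
tool_pos: [0.4386, -0.1824, 0.1381]
tool_rot: [-2.898, -1.204, 0.004]
contact_force: [0.3, -0.4, 0.6]
opening: 0.07
grip_force: 0.0
```

>>> servo_tool(
  increments=[
    [[7,0,0,0,0],[7,0,0,0,0]],
  ],
)

```text
t: 6.8
tool_pos: [0.4402, -0.1822, 0.1388]
tool_rot: [-2.897, -1.209, 0.002]
contact_force: [0.3, 0.5, -0.2]
opening: 0.0701
grip_force: 0.0
```

Run:
```python
from h import *
c=snap('top','top3.png')
x0,y0,x1,y1=225,130,470,300
cv2.imwrite('pics/c3.png',cv2.resize(c['img'][y0:y1,x0:x1],None,fx=3.2,fy=3.2,interpolation=cv2.INTER_CUBIC)[:,:,::-1])
go(.431,-.197,.10,.785)
```

```text
t 6.85 pos [ 0.4409 -0.1817  0.1392] h 0.792 F [0.1 1.4 0.6] open 0.07 grip 0.0 -> shift [-1.79  0.38  3.92] turn 0.4 tilt 0.13
```

View pics/c3.png

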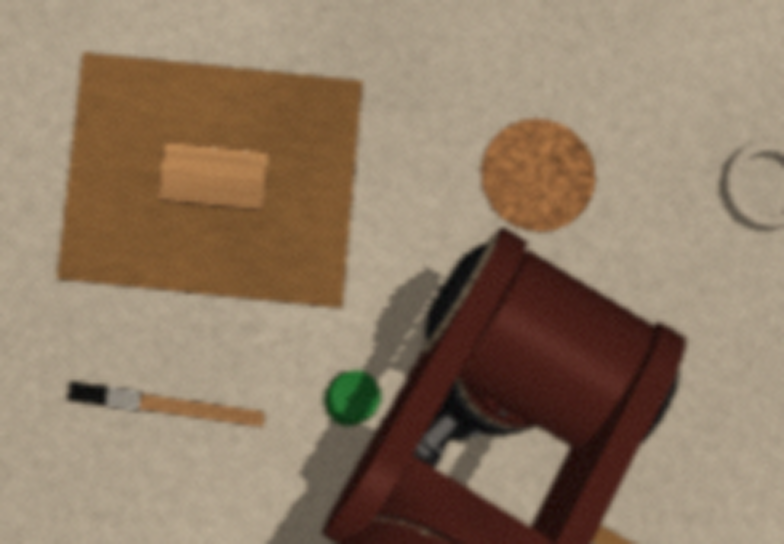

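The plaque (214,176 in the crop) is within 3 mm of the board centre (211,180) and parallel to it; the pot is next.

>>> servo_tool(
  increments=[
    [[7,-1.8,0.4,1.5,0],[7,-1.8,0.4,4,0],[7,-1.8,0.4,4.5,0],[7,-1.8,0.4,4.5,0]],
  ],
)

```text
t: 7.25
tool_pos: [0.4314, -0.1963, 0.094]
tool_rot: [-2.894, -1.214, 0.003]
contact_force: [0.4, 0.1, -0.2]
opening: 0.0701
grip_force: 0.0
```

```bash
python3 -c "
from h import *
go(.431,-.197,.042,.785)"
```

```text
t 7.25 pos [ 0.4314 -0.1963  0.094 ] h 0.794 F [ 0.4  0.1 -0.2] open 0.0701 grip 0.0 -> shift [-0.08  0.04  5.2 ] turn 0.5 tilt 0.22
```

>>> servo_tool(
  increments=[
    [[7,0,0,2,0],[7,0,0,4,0],[7,0,0,5.2,0],[7,0,0,5.2,0],[5,0,0,5.2,0]],
  ],
)

```text
t: 7.75
tool_pos: [0.4324, -0.1978, 0.0443]
tool_rot: [2.897, 1.213, 0.001]
contact_force: [1.0, 0.3, 0.5]
opening: 0.0569
grip_force: 0.0
```

>>> servo_tool(
  increments=[
    [[3.5,0,0,0,0],[3.5,0,0,0,0],[3.5,0,0,0,0],[3.5,0,0,0,0],[3.5,0,0,0,0]],
  ],
)

```text
t: 8.25
tool_pos: [0.4329, -0.1984, 0.0452]
tool_rot: [2.896, 1.211, 0.003]
contact_force: [-0.4, 0.7, 6.4]
opening: 0.0387
grip_force: 30.7
```

>>> servo_tool(
  increments=[
    [[3.5,0,0,-3,0],[3.5,0,0,-7,0],[3.5,0,0,-11,0],[3.5,0,0,-11,0]],
  ],
)

```text
t: 8.65
tool_pos: [0.4348, -0.1999, 0.1602]
tool_rot: [2.889, 1.208, 0.01]
contact_force: [0.7, -0.3, -0.5]
opening: 0.0386
grip_force: 30.6
```

```bash
python3 -c "
from h import *
go(.6142+.0557,-.0107-.0054,.15,-.097)"
```

```text
t 8.65 pos [ 0.4348 -0.1999  0.1602] h 0.792 F [ 0.7 -0.3 -0.5] open 0.0386 grip 30.6 -> shift [29.59  3.81  1.13] turn 50.9 tilt 0.69
```

>>> servo_tool(
  increments=[
    [[3.5,4,0.5,0,8],[3.5,8,1,0,16],[3.5,12,1.5,0,24],[3.5,16,2,0,32],[3.5,20,2.5,0,40]],
  ],
)

```text
t: 9.15
tool_pos: [0.5903, -0.0716, 0.152]
tool_rot: [-3.138, -0.139, 0.003]
contact_force: [0.5, -1.0, -1.0]
opening: 0.0386
grip_force: 30.6
```

```bash
python3 -c "
from h import *
go(.6142+.0557,-.0107-.0054,.11,-.097)"
```

```text
t 9.15 pos [ 0.5903 -0.0716  0.152 ] h 0.088 F [ 0.5 -1.  -1. ] open 0.0386 grip 30.6 -> shift [ 8.43 -4.83  4.19] turn 10.6 tilt 0.12
```

>>> servo_tool(
  increments=[
    [[3.5,4,-2,1,5.5],[3.5,8.2,-4.6,2.5,10.5],[3.5,8.2,-4.6,4,10.5],[3.5,8.2,-4.6,4,10.5],[3.5,8.2,-4.6,4,10.5]],
  ],
)

```text
t: 9.65
tool_pos: [0.6658, -0.0198, 0.1121]
tool_rot: [3.138, -0.14, -0.005]
contact_force: [0.1, 0.1, -0.3]
opening: 0.0386
grip_force: 30.6
```

```bash
python3 -c "
from h import *
go(.6142+.0557,-.0107-.0054,.05,-.097)"
```

```text
t 9.65 pos [ 0.6658 -0.0198  0.1121] h -0.089 F [ 0.1  0.1 -0.3] open 0.0386 grip 30.6 -> shift [ 0.4  -0.41  6.2 ] turn 0.4 tilt 0.19
```

>>> servo_tool(
  increments=[
    [[3.5,0.4,-0.4,2.5,0],[3.5,0.4,-0.4,4.8,0],[3.5,0.4,-0.4,5.8,0],[3.5,0.4,-0.4,6.1,0],[3.5,0.4,-0.4,6.2,0]],
  ],
)

```text
t: 10.15
tool_pos: [0.6717, -0.0165, 0.0525]
tool_rot: [3.138, -0.141, 0.002]
contact_force: [0.2, -0.2, -1.5]
opening: 0.0386
grip_force: 30.6
```

>>> servo_tool(
  increments=[
    [[3.5,0,0,0.1,0],[3.5,0,0,0.2,0],[3.5,0,0,0.2,0]],
  ],
)

```text
t: 10.45
tool_pos: [0.6721, -0.0159, 0.0504]
tool_rot: [3.138, -0.14, 0.002]
contact_force: [0.3, 0.8, -1.0]
opening: 0.0387
grip_force: 30.6
```

>>> servo_tool(
  increments=[
    [[3.5,-0.1,0,0.1,0],[3.5,-0.2,0,0.2,0],[3.5,-0.2,0,0.2,0]],
  ],
)

```text
t: 10.75
tool_pos: [0.6711, -0.0157, 0.0493]
tool_rot: [3.138, -0.14, 0.006]
contact_force: [1.8, -0.2, 4.8]
opening: 0.0382
grip_force: 31.1
```

>>> servo_tool(
  increments=[
    [[4.5,0,0,-0.1,0],[5.5,0,0,-0.1,0],[6.5,0,0,-0.1,0],[6.5,0,0,-0.1,0],[6.5,0,0,-0.1,0]],
  ],
)

```text
t: 11.25
tool_pos: [0.6693, -0.0156, 0.0481]
tool_rot: [-3.138, 0.14, 0.001]
contact_force: [0.0, 1.6, -0.2]
opening: 0.0653
grip_force: 0.0
```

>>> servo_tool(
  increments=[
    [[6.5,0,0,-3,0],[6.5,0,0,-7,0],[6.5,0,0,-11,0],[6.5,0,0,-11,0]],
  ],
)

```text
t: 11.65
tool_pos: [0.6737, -0.0161, 0.167]
tool_rot: [3.137, -0.14, 0.021]
contact_force: [0.5, -0.9, 0.8]
opening: 0.0654
grip_force: 0.0
```

```bash
python3 -c "
from h import *
go(.4375,.0217,.11,1.445)"
```

```text
t 11.65 pos [ 0.6737 -0.0161  0.167 ] h -0.089 F [ 0.5 -0.9  0.8] open 0.0654 grip 0.0 -> shift [-23.94  -1.67   5.38] turn -87.9 tilt 0.76
```

>>> servo_tool(
  increments=[
    [[5,-4,-0.3,0,-8.5],[4,-8,-0.6,0,-17],[3.5,-12,-0.9,0,-25.5],[3.5,-16,-1.2,0,-34],[3.5,-20,-1.4,0,-42.5]],
  ],
)

```text
t: 12.15
tool_pos: [0.4698, 0.0164, 0.1577]
tool_rot: [-2.972, -1.016, 0.002]
contact_force: [-0.6, 0.3, 0.9]
opening: 0.035
grip_force: 0.0
```

>>> servo_tool(
  increments=[
    [[3.5,0,0,0,-8.5],[3.5,0,0,0,-17],[3.5,0,0,0,-25.5],[3.5,0,0,0,-34],[3.5,0,0,0,-42.5]],
  ],
)

```text
t: 12.65
tool_pos: [0.4713, 0.0162, 0.158]
tool_rot: [-2.402, -2.024, 0.001]
contact_force: [-0.1, 0.2, -0.5]
opening: 0.035
grip_force: 0.0
```

```bash
python3 -c "
from h import *
go(.4375,.0217,.07,1.445)"
```

```text
t 12.65 pos [0.4713 0.0162 0.158 ] h 1.4 F [-0.1  0.2 -0.5] open 0.035 grip 0.0 -> shift [-0.03 -3.41  8.8 ] turn -2.6 tilt 0.04
```

>>> servo_tool(
  increments=[
    [[3,0,-2,3,-2.6],[3,0,-3.4,6,-2.6],[3,0,-3.4,8.8,-2.6],[3,0,-3.4,10.5,-2.6],[3,0,-3.4,10.5,-2.6]],
  ],
)

```text
t: 13.15
tool_pos: [0.4352, 0.0224, 0.0503]
tool_rot: [-2.358, -2.068, 0.007]
contact_force: [-0.9, 0.3, -0.1]
opening: 0.0299
grip_force: 0.0
```

Run:
```python
from h import *
snap('side','side4.png')
im=cv2.imread('pics/side4.png'); o=im[120:300,200:440]; o=cv2.resize(o,(800,600),interpolation=cv2.INTER_CUBIC); cv2.imwrite('pics/c4.png',np.clip(o*1.6,0,255).astype(np.uint8))
go(.4375,.0217,.03,1.445)
```

```text
t 13.2 pos [0.4368 0.0223 0.0521] h 1.44 F [0.3 0.3 0.6] open 0.0301 grip 0.0 -> shift [-0.04  0.09  2.21] turn -0.3 tilt 0.21
```

View pics/c4.png

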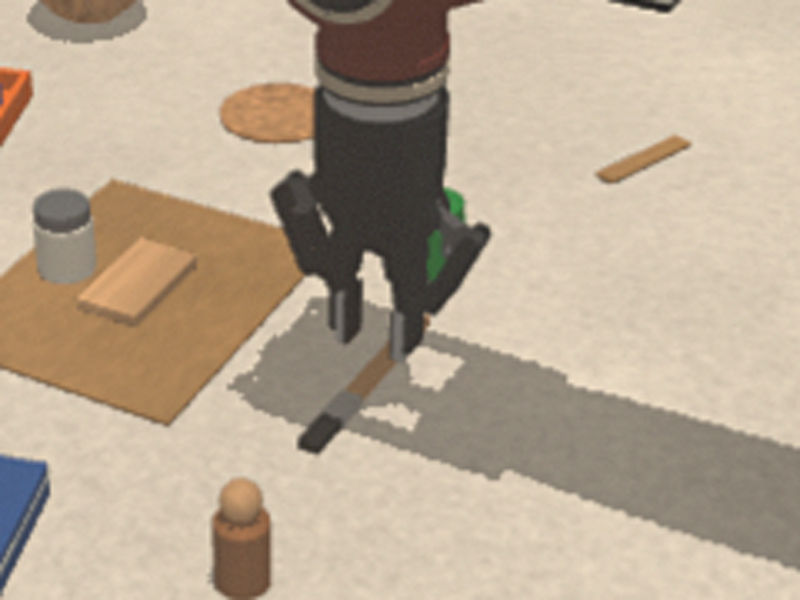

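Pot and plaque stand right on the board, and the fingers (348,340)/(408,357) straddle the brush handle. I'll make a guarded descent.

>>> servo_tool(
  increments=[
    [[3,0,0.1,1,0],[3,0,0.1,1.6,0],[3,0,0.1,2.2,0],[3,0,0.1,2.4,0],[3,0,0.1,2.4,0]],
  ],
)

```text
t: 13.7
tool_pos: [0.439, 0.022, 0.0293]
tool_rot: [-2.362, -2.071, 0.001]
contact_force: [-0.4, -0.9, 0.7]
opening: 0.0298
grip_force: 0.0
```

>>> servo_tool(
  increments=[
    [[3,0,0,0.1,0],[3,0,0,0.2,0],[3,0,0,0.2,0]],
  ],
)

```text
t: 14.0
tool_pos: [0.4393, 0.0219, 0.0277]
tool_rot: [2.362, 2.071, 0.0]
contact_force: [0.7, -0.3, 0.8]
opening: 0.0301
grip_force: 0.0
```

>>> servo_tool(
  increments=[
    [[3,0,0,0.1,0],[3,0,0,0.2,0],[3,0,0,0.2,0]],
  ],
)

```text
t: 14.3
tool_pos: [0.4391, 0.022, 0.0254]
tool_rot: [-2.362, -2.071, 0.0]
contact_force: [-0.6, 0.2, 0.5]
opening: 0.03
grip_force: 0.0
```

>>> servo_tool(
  increments=[
    [[3,0,0,0.1,0],[3,0,0,0.2,0],[3,0,0,0.2,0]],
  ],
)

```text
t: 14.6
tool_pos: [0.4391, 0.022, 0.0234]
tool_rot: [-2.362, -2.071, 0.0]
contact_force: [0.2, -0.3, 0.2]
opening: 0.0297
grip_force: 0.0
```

>>> servo_tool(
  increments=[
    [[3,0,0,0.1,0],[3,0,0,0.2,0],[3,0,0,0.2,0]],
  ],
)

```text
t: 14.9
tool_pos: [0.439, 0.022, 0.0214]
tool_rot: [-2.362, -2.071, 0.0]
contact_force: [-1.1, 0.5, -0.4]
opening: 0.03
grip_force: 0.0
```

>>> servo_tool(
  increments=[
    [[2,0,0,0,0],[1,0,0,0,0],[1,0,0,0,0],[1,0,0,0,0],[1,0,0,0,0]],
  ],
  newtons=30,
)

```text
t: 15.4
tool_pos: [0.4393, 0.0219, 0.0217]
tool_rot: [2.362, 2.071, 0.0]
contact_force: [0.4, 0.1, 0.9]
opening: 0.011
grip_force: 29.4
```

>>> servo_tool(
  increments=[
    [[1,0,0,-2,0],[1,0,0,-5,0],[1,0,0,-8,0],[1,0,0,-8,0],[1,0,0,-8,0]],
  ],
)

```text
t: 15.9
tool_pos: [0.4395, 0.0219, 0.102]
tool_rot: [2.361, 2.071, 0.001]
contact_force: [-0.4, 0.3, -1.0]
opening: 0.0105
grip_force: 29.4
```

Run:
```python
from h import *
c=snap('side','side5.png')
im=cv2.imread('pics/side5.png'); o=im[120:300,200:440]; o=cv2.resize(o,(800,600),interpolation=cv2.INTER_CUBIC); cv2.imwrite('pics/c5.png',np.clip(o*1.6,0,255).astype(np.uint8))
go(.6142-.0557,-.0107+.0054,.10,1.474)
```

```text
t 15.95 pos [0.4386 0.022  0.1008] h 1.44 F [ 0.  -0.1 -0.8] open 0.0111 grip 29.4 -> shift [-1.14 12.24  0.06] turn -2.0 tilt 0.07
```

View pics/c5.png

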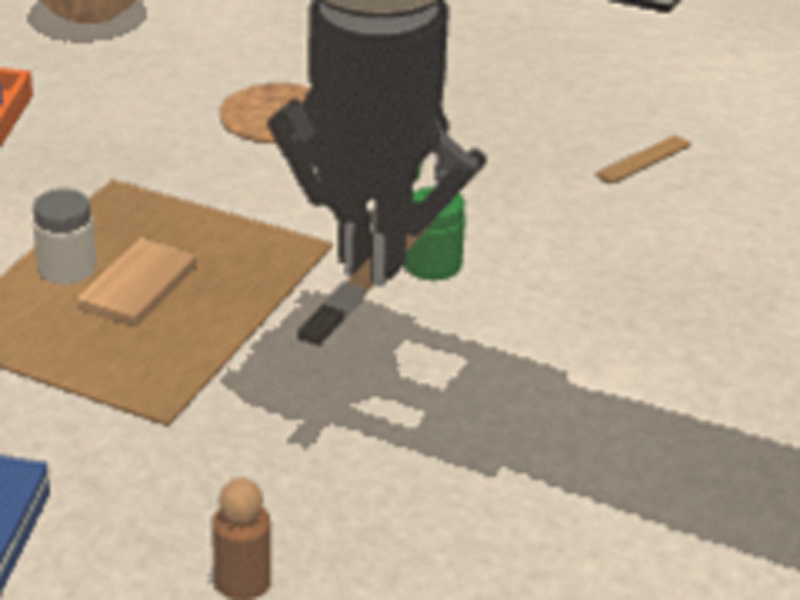

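The brush is held level in the fingers (370,270). Now to the board.

>>> servo_tool(
  increments=[
    [[1,-0.4,4,0,-2],[1,-0.8,8,0,-2],[1,-1.1,12.2,0,-2],[1,-1.1,12.2,2,-2],[1,-1.1,12.2,4,-2]],
  ],
)

```text
t: 16.45
tool_pos: [0.559, -0.0052, 0.0594]
tool_rot: [-2.325, -2.11, 0.002]
contact_force: [0.8, 0.1, -0.8]
opening: 0.0106
grip_force: 29.5
```

```bash
python3 -c "
from h import *
go(.6142-.0557,-.0107+.0054,.027,1.474)"
```

```text
t 16.45 pos [ 0.559  -0.0052  0.0594] h 1.474 F [ 0.8  0.1 -0.8] open 0.0106 grip 29.5 -> shift [-0.01 -0.04  3.24] turn 0.0 tilt 0.12
```

>>> servo_tool(
  increments=[
    [[1,0,0,1.5,0],[1,0,0,2.7,0],[1,0,0,3.2,0],[1,0,0,3.3,0],[1,0,0,3.3,0]],
  ],
)

```text
t: 16.95
tool_pos: [0.5591, -0.0049, 0.0291]
tool_rot: [2.325, 2.112, 0.001]
contact_force: [1.2, -0.7, -0.5]
opening: 0.0109
grip_force: 29.5
```

>>> servo_tool(
  increments=[
    [[1,0,0,0.1,0],[1,0,0,0.1,0]],
  ],
)

```text
t: 17.15
tool_pos: [0.5593, -0.005, 0.0284]
tool_rot: [2.325, 2.111, 0.002]
contact_force: [-0.7, 0.6, 0.1]
opening: 0.0108
grip_force: 29.5
```

>>> servo_tool(
  increments=[
    [[1,0,0,0.1,0],[1,0,0,0.2,0],[1,0,0,0.2,0]],
  ],
)

```text
t: 17.45
tool_pos: [0.5589, -0.0049, 0.0257]
tool_rot: [2.325, 2.112, 0.001]
contact_force: [0.3, -0.1, 0.2]
opening: 0.0107
grip_force: 29.5
```

>>> servo_tool(
  increments=[
    [[1,0,0,0.1,0],[1,0,0,0.1,0]],
  ],
)

```text
t: 17.65
tool_pos: [0.559, -0.0049, 0.0257]
tool_rot: [-2.325, -2.112, 0.0]
contact_force: [-3.0, 0.1, 6.9]
opening: 0.0108
grip_force: 30.2
```

>>> servo_tool(
  increments=[
    [[1.6,0,0,-0.1,0],[2.2,0,0,-0.1,0],[2.6,0,0,-0.1,0],[2.6,0,0,-0.1,0]],
  ],
)

```text
t: 18.05
tool_pos: [0.5585, -0.0049, 0.0253]
tool_rot: [-2.325, -2.112, 0.0]
contact_force: [-0.3, 1.0, -0.1]
opening: 0.0258
grip_force: 0.0
```

>>> servo_tool(
  increments=[
    [[2.6,0,0,-2,0],[2.6,0,0,-5,0],[3,0,0,-9,0],[4,0,0,-12,0],[6,0,0,-12,0]],
  ],
)

```text
t: 18.55
tool_pos: [0.5621, -0.0053, 0.1515]
tool_rot: [2.32, 2.107, 0.01]
contact_force: [0.4, 0.5, 0.3]
opening: 0.0533
grip_force: 0.0
```

```bash
python3 -c "
from h import *
go(.442,.207,.14,.8)"
```

```text
t 18.55 pos [ 0.5621 -0.0053  0.1515] h 1.475 F [0.4 0.5 0.3] open 0.0533 grip 0.0 -> shift [ 19.98 -14.     1.  ] turn 38.7 tilt 0.59
```

>>> servo_tool(
  increments=[
    [[6,4,-2.8,0,0],[6,8,-5.6,0,0],[6,12,-8.4,0,0],[6,16,-11.2,0,0],[6,20,-14,0,0]],
  ],
)

```text
t: 19.05
tool_pos: [0.4368, 0.2088, 0.1445]
tool_rot: [-2.326, -2.111, 0.002]
contact_force: [1.1, -0.0, -0.1]
opening: 0.06
grip_force: 0.0
```

>>> servo_tool(
  increments=[
    [[6,0,0,0,0],[6,0,0,0,0]],
  ],
)

```text
t: 19.25
tool_pos: [0.4376, 0.2082, 0.1446]
tool_rot: [-2.323, -2.115, 0.002]
contact_force: [-0.5, -0.5, 0.2]
opening: 0.0599
grip_force: 0.0
```

```bash
python3 -c "
from h import *
go(.442,.207,.028,1.475)
snap('top','top6.png')
o=cv2.imread('pics/top6.png')[130:300,225:470]
cv2.imwrite('pics/c6.png',cv2.resize(o,None,fx=3.2,fy=3.2,interpolation=cv2.INTER_CUBIC))"
```

```text
t 19.25 pos [0.4376 0.2082 0.1446] h 1.477 F [-0.5 -0.5  0.2] open 0.0599 grip 0.0 -> shift [-0.07  0.46 11.66] turn 0.1 tilt 0.08
```

View pics/c6.png

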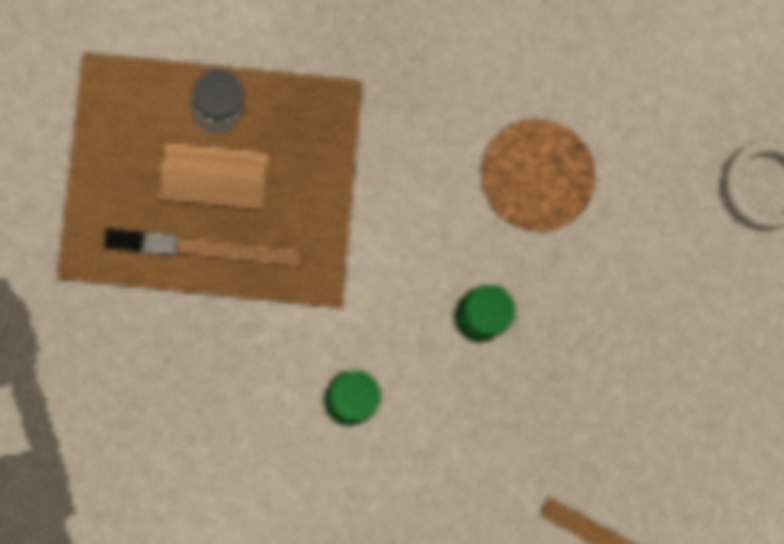

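All three lie on the board: pot lid (218.5,94), plaque (214,176), brush ends (105,239)-(299,257). I'll check the numbers against tolerances.

Run:
```python
from h import *
c=load('top6.png')
f=lambda p,z: onz(c,225+(p[0]+.5)/3.2-.5,130+(p[1]+.5)/3.2-.5,z)
b=np.mean([f(p,.004) for p in[(83,53),(362,81),(342,306),(58,279)]],0); yw=-.097
X=np.array([np.cos(yw),np.sin(yw)]);Y=np.array([-np.sin(yw),np.cos(yw)])
for n,p,z in[('pot',(218.5,94),.056),('plaque',(214.3,176),.014),('b1',(105,239),.009),('b2',(299,257),.009)]:
    d=f(p,z)-b; print(n,(d@X*1000).round(1),(d@Y*1000).round(1))
print(b)
```

```text
pot 53.7 1.3
plaque 0.1 -2.0
b1 -56.3 76.1
b2 -54.9 -72.6
[ 0.61416196 -0.01129096]
```

>>> servo_tool(
  increments=[
    [[6,0,0.4,3,0],[6,0,0.4,6,0],[6,0,0.4,6,0]],
  ],
)

```text
t: 19.6
tool_pos: [0.4399, 0.2048, 0.0809]
tool_rot: [-2.326, -2.106, 0.014]
contact_force: [-0.1, 0.4, -0.2]
opening: 0.0604
grip_force: 0.0
```

```bash
python3 -c "
from h import *
go(.442,.207,.028,1.475)"
```

```text
t 19.6 pos [0.4399 0.2048 0.0809] h 1.472 F [-0.1  0.4 -0.2] open 0.0604 grip 0.0 -> shift [0.26 0.23 5.29] turn -0.2 tilt 0.55
```

Everything on the board is within about 2.5 mm. Now the figure.

>>> servo_tool(
  increments=[
    [[6,0.1,0.1,0,0],[6,0.1,0.1,2,0],[6,0.1,0.1,4.2,0],[6,0.1,0.1,5.2,0],[6,0.1,0.1,5.2,0]],
  ],
)

```text
t: 20.1
tool_pos: [0.4436, 0.2077, 0.0334]
tool_rot: [-2.326, -2.111, 0.002]
contact_force: [0.7, -0.4, -0.4]
opening: 0.0601
grip_force: 0.0
```

>>> servo_tool(
  increments=[
    [[4,0,0,0,0],[2.6,0,0,0,0],[2.6,0,0,0,0],[2.6,0,0,0,0],[2.6,0,0,0,0]],
  ],
)

```text
t: 20.6
tool_pos: [0.445, 0.2085, 0.0353]
tool_rot: [2.324, 2.111, 0.004]
contact_force: [0.4, 0.1, 6.4]
opening: 0.0307
grip_force: 30.5
```

>>> servo_tool(
  increments=[
    [[2.6,0,0,0,0],[2.6,0,0,-2,0],[2.6,0,0,-5,0],[2.6,0,0,-8,0],[2.6,0,0,-8,0]],
  ],
)

```text
t: 21.1
tool_pos: [0.4466, 0.2091, 0.1185]
tool_rot: [2.323, 2.11, 0.013]
contact_force: [0.4, 0.2, 0.6]
opening: 0.0308
grip_force: 29.9
```

```bash
python3 -c "
from h import *
go(.607,.2535,.12,1.475)"
```

```text
t 21.1 pos [0.4466 0.2091 0.1185] h 1.475 F [0.4 0.2 0.6] open 0.0308 grip 29.9 -> shift [ 5.95 15.54 -0.  ] turn -0.0 tilt 0.52
```

>>> servo_tool(
  increments=[
    [[2.6,1.5,4,0,0],[2.6,3,8,0,0],[2.6,4.6,12,0,0],[2.6,6,15.4,0,0],[2.6,6,15.4,0,0]],
  ],
)

```text
t: 21.6
tool_pos: [0.6054, 0.2535, 0.1118]
tool_rot: [-2.326, -2.111, 0.0]
contact_force: [-0.5, -0.6, -1.1]
opening: 0.031
grip_force: 30.0
```

>>> servo_tool(
  increments=[
    [[2.6,0,0,2,0],[2.6,0,0,4,0],[2.6,0,0,4,0],[2.6,0,0,4,0]],
  ],
)

```text
t: 22.0
tool_pos: [0.6014, 0.2528, 0.0726]
tool_rot: [-2.325, -2.111, 0.004]
contact_force: [-0.4, -0.4, 1.4]
opening: 0.0308
grip_force: 30.0
```

```bash
python3 -c "
from h import *
go(.607,.2545,.0603,1.475)"
```

```text
t 22.0 pos [0.6014 0.2528 0.0726] h 1.475 F [-0.4 -0.4  1.4] open 0.0308 grip 30.0 -> shift [0.23 0.55 1.23] turn -0.0 tilt 0.14
```

>>> servo_tool(
  increments=[
    [[2.6,0.1,0.4,0.4,0],[2.6,0.1,0.5,0.8,0],[2.6,0.1,0.5,1.0,0],[2.6,0.1,0.5,1.0,0]],
  ],
)

```text
t: 22.4
tool_pos: [0.6077, 0.2535, 0.0635]
tool_rot: [-2.326, -2.112, 0.0]
contact_force: [-0.3, -0.1, -0.4]
opening: 0.0311
grip_force: 30.0
```

>>> servo_tool(
  increments=[
    [[2.6,0,0,0.1,0],[2.6,0,0,0.2,0],[2.6,0,0,0.2,0]],
  ],
)

```text
t: 22.7
tool_pos: [0.6076, 0.2536, 0.0615]
tool_rot: [-2.326, -2.112, 0.0]
contact_force: [-0.2, 0.1, -0.9]
opening: 0.0309
grip_force: 30.0
```

>>> servo_tool(
  increments=[
    [[2.6,0,0,0.1,0],[2.6,0,0,0.2,0],[2.6,0,0,0.2,0]],
  ],
)

```text
t: 23.0
tool_pos: [0.6079, 0.2537, 0.0604]
tool_rot: [2.326, 2.112, 0.0]
contact_force: [-1.3, -0.9, 3.7]
opening: 0.031
grip_force: 30.4
```

>>> servo_tool(
  increments=[
    [[4,0,0,-0.1,0],[5,0,0,-0.1,0],[6,0,0,-0.1,0],[6,0,0,-0.1,0],[6,0,0,-0.1,0]],
  ],
)

```text
t: 23.5
tool_pos: [0.6077, 0.2536, 0.0604]
tool_rot: [-2.326, -2.112, 0.0]
contact_force: [-0.6, -0.4, -0.5]
opening: 0.0596
grip_force: 0.0
```

>>> servo_tool(
  increments=[
    [[6,0,0,-2,0],[6,0,0,-6,0],[7,0,0,-10,0],[8.4,0,0,-11,0],[8.4,0,0,-11,0]],
  ],
)

```text
t: 24.0
tool_pos: [0.6093, 0.254, 0.1737]
tool_rot: [2.324, 2.11, 0.008]
contact_force: [-0.1, 0.5, -0.7]
opening: 0.0838
grip_force: 0.0
```

```bash
python3 -c "
from h import *
go(.468,.3905,.13,1.475)"
```

```text
t 24.0 pos [0.6093 0.254  0.1737] h 1.475 F [-0.1  0.5 -0.7] open 0.0838 grip 0.0 -> shift [ 12.22 -15.4    4.32] turn -0.0 tilt 0.32
```

>>> servo_tool(
  increments=[
    [[8.4,3,-4,0,0],[8.4,6,-8,0,0],[8.4,9,-12,0,0],[8.4,12.2,-15.4,2,0],[8.4,12.2,-15.4,4,0]],
  ],
)

```text
t: 24.5
tool_pos: [0.4617, 0.3927, 0.1281]
tool_rot: [-2.318, -2.117, 0.004]
contact_force: [0.4, -0.9, 0.0]
opening: 0.0843
grip_force: 0.0
```

>>> servo_tool(
  increments=[
    [[8.4,0,0,0,0],[8.4,0,0,0,0]],
  ],
)

```text
t: 24.7
tool_pos: [0.4653, 0.3889, 0.1285]
tool_rot: [-2.326, -2.112, 0.006]
contact_force: [-0.2, -0.4, -0.1]
opening: 0.0836
grip_force: 0.0
```

```bash
python3 -c "
from h import *
go(.468,.3905,.05,1.475)
c=snap('top','top7.png')
p=cv2.imread('pics/top7.png')[140:290,90:270]; cv2.imwrite('pics/c7.png',cv2.resize(p,None,fx=4,fy=4,interpolation=cv2.INTER_CUBIC))"
```

```text
t 24.7 pos [0.4653 0.3889 0.1285] h 1.474 F [-0.2 -0.4 -0.1] open 0.0836 grip 0.0 -> shift [0.2  0.28 7.85] turn -0.0 tilt 0.22
```

View pics/c7.png

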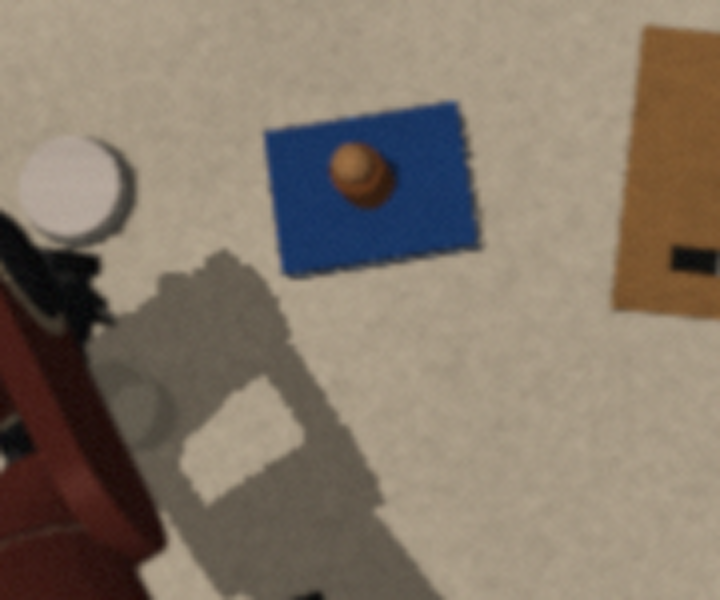

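The figure stands on the box (head (351,163), box corners (265,131), (457,103), (481,248), (287,276)). I'll lower onto the beaker and check the figure's offset.

>>> servo_tool(
  increments=[
    [[8.4,0.2,0.2,2,0],[8.4,0.2,0.2,5,0],[8.4,0.2,0.2,7.5,0],[8.4,0.2,0.2,8,0],[8.4,0.2,0.2,8,0]],
  ],
)

```text
t: 25.25
tool_pos: [0.4689, 0.3909, 0.0504]
tool_rot: [-2.327, -2.11, 0.001]
contact_force: [-0.3, 0.5, -0.2]
opening: 0.0844
grip_force: 0.0
```

```bash
python3 -c "
from h import *
c=load('top7.png')
f=lambda p,z: onz(c,90+(p[0]+.5)/4-.5,140+(p[1]+.5)/4-.5,z)
print('fig',f((351,163),.084))
K=[f(p,.025) for p in [(265,131),(457,103),(481,248),(287,276)]];print(np.round(K,4),np.mean(K,0))
go(.468,.3905,.05,1.475)"
```

```text
fig [0.60805146 0.25378025]
[[0.6405 0.3182]
 [0.6585 0.2013]
 [0.5688 0.1844]
 [0.551  0.3013]] [0.60470725 0.25127985]
t 25.25 pos [0.4689 0.3909 0.0504] h 1.473 F [-0.3  0.5 -0.2] open 0.0844 grip 0.0 -> shift [-0.05 -0.08  0.04] turn -0.1 tilt 0.05
```

Figure offset is under 5 mm. I'll grip the beaker.

>>> servo_tool(
  increments=[
    [[6.5,0,0,0,0],[5,0,0,0,0],[5,0,0,0,0],[5,0,0,0,0],[5,0,0,0,0]],
  ],
  newtons=25,
)

```text
t: 25.75
tool_pos: [0.4697, 0.3926, 0.0531]
tool_rot: [2.325, 2.112, 0.006]
contact_force: [-0.6, -0.1, 5.5]
opening: 0.054
grip_force: 26.1
```

>>> servo_tool(
  increments=[
    [[5,0,0,0,0],[5,0,0,-3,0],[5,0,0,-7,0],[5,0,0,-11,0],[5,0,0,-14,0]],
  ],
)

```text
t: 26.25
tool_pos: [0.4689, 0.392, 0.1938]
tool_rot: [2.325, 2.112, 0.005]
contact_force: [0.6, 0.7, -0.5]
opening: 0.0537
grip_force: 26.8
```

```bash
python3 -c "
from h import *
go(.6192,-.2641,.20,1.475)"
```

```text
t 26.25 pos [0.4689 0.392  0.1938] h 1.475 F [ 0.6  0.7 -0.5] open 0.0537 grip 26.8 -> shift [-63.87  21.25  -0.69] turn -0.0 tilt 0.19
```

>>> servo_tool(
  increments=[
    [[5,-3.5,1.2,0,0],[5,-7.5,2.5,0,0],[5,-11.5,3.8,0,0],[5,-15.5,5.1,0,0],[5,-19.5,6.4,0,0]],
  ],
)

```text
t: 26.75
tool_pos: [0.5133, 0.1899, 0.1908]
tool_rot: [2.325, 2.112, 0.001]
contact_force: [0.3, 0.8, -0.7]
opening: 0.0537
grip_force: 26.8
```

>>> servo_tool(
  increments=[
    [[5,-4,1.3,0,0],[5,-8,2.6,0,0],[5,-12,4,0,0],[5,-16,5.3,0,0],[5,-20,6.6,0,0]],
  ],
)

```text
t: 27.25
tool_pos: [0.5599, -0.0157, 0.1909]
tool_rot: [2.325, 2.112, 0.001]
contact_force: [0.6, 0.3, -1.2]
opening: 0.0538
grip_force: 26.8
```

>>> servo_tool(
  increments=[
    [[5,-4,1.3,0,0],[5,-8,2.6,0,0],[5,-12,4,0,0],[5,-15,5,0,0],[5,-18,6,0,0]],
  ],
)

```text
t: 27.75
tool_pos: [0.6023, -0.2006, 0.1906]
tool_rot: [2.326, 2.111, 0.0]
contact_force: [0.6, -0.2, -1.3]
opening: 0.0535
grip_force: 26.8
```

```bash
python3 -c "
from h import *
go(.6192,-.2641,.10,1.475)"
```

```text
t 27.75 pos [ 0.6023 -0.2006  0.1906] h 1.474 F [ 0.6 -0.2 -1.3] open 0.0535 grip 26.8 -> shift [-6.15  2.29  9.07] turn -0.1 tilt 0.01
```

>>> servo_tool(
  increments=[
    [[5,-3,1.1,2,0],[5,-5.9,2.2,5,0],[5,-5.9,2.2,9,0],[5,-5.9,2.2,10.5,0],[5,-5.9,2.2,11,0]],
  ],
)

```text
t: 28.25
tool_pos: [0.6168, -0.2586, 0.0776]
tool_rot: [-2.322, -2.109, 0.003]
contact_force: [-0.3, -0.3, -0.8]
opening: 0.0538
grip_force: 26.8
```

>>> servo_tool(
  increments=[
    [[5,0,0,0.5,0],[5,0,0,1,0],[5,0,0,1,0]],
  ],
)

```text
t: 28.55
tool_pos: [0.6192, -0.2596, 0.0717]
tool_rot: [2.324, 2.112, 0.001]
contact_force: [-0.3, 0.5, -1.2]
opening: 0.0543
grip_force: 26.8
```

```bash
python3 -c "
from h import *
go(.6192,-.262,.0571,1.475)"
```

```text
t 28.55 pos [ 0.6192 -0.2596  0.0717] h 1.475 F [-0.3  0.5 -1.2] open 0.0543 grip 26.8 -> shift [-0.24  0.02  1.47] turn 0.0 tilt 0.1
```

>>> servo_tool(
  increments=[
    [[5,-0.2,0,0.6,0],[5,-0.2,0,1,0],[5,-0.2,0,1.2,0],[5,-0.2,0,1.2,0]],
  ],
)

```text
t: 28.95
tool_pos: [0.618, -0.2617, 0.058]
tool_rot: [-2.325, -2.111, 0.0]
contact_force: [-0.6, -0.6, -0.5]
opening: 0.054
grip_force: 26.8
```

>>> servo_tool(
  increments=[
    [[5,0,0,0.1,0],[5,0,0,0.2,0],[5,0,0,0.2,0]],
  ],
)

```text
t: 29.25
tool_pos: [0.6185, -0.262, 0.0572]
tool_rot: [2.325, 2.112, 0.0]
contact_force: [-1.3, 0.7, 3.1]
opening: 0.0539
grip_force: 27.0
```

>>> servo_tool(
  increments=[
    [[5,0,0,0.1,0],[5,0,0,0.1,0]],
  ],
)

```text
t: 29.45
tool_pos: [0.6186, -0.2622, 0.0571]
tool_rot: [2.325, 2.112, -0.0]
contact_force: [-3.4, 1.6, 6.1]
opening: 0.0537
grip_force: 27.3
```

Contact; release, retreat and take a last look.

>>> servo_tool(
  increments=[
    [[6,0,0,-0.1,0],[7.2,0,0,-0.1,0],[8.4,0,0,-0.1,0],[8.4,0,0,-0.1,0],[8.4,0,0,-0.1,0]],
  ],
)

```text
t: 29.95
tool_pos: [0.6182, -0.2617, 0.0563]
tool_rot: [-2.325, -2.112, 0.0]
contact_force: [-0.0, 0.6, 0.4]
opening: 0.0839
grip_force: 0.0
```

>>> servo_tool(
  increments=[
    [[8.4,0,0,-2,0],[8.4,0,0,-6,0],[8.4,0,0,-10,0],[8.4,0,0,-14,0],[8.4,0,0,-14,0]],
  ],
)

```text
t: 30.45
tool_pos: [0.6218, -0.2636, 0.2054]
tool_rot: [2.316, 2.104, 0.007]
contact_force: [0.9, 0.1, 1.5]
opening: 0.084
grip_force: 0.0
```

>>> servo_tool(
  increments=[
    [[8.4,-3,-4,0,0],[8.4,-6,-8,0,0],[8.4,-9,-12,0,0],[8.4,-12,-16,0,0],[8.4,-15,-20,0,0]],
  ],
)

```text
t: 30.95
tool_pos: [0.403, -0.3923, 0.1959]
tool_rot: [-2.325, -2.112, 0.0]
contact_force: [-0.7, -0.7, -0.1]
opening: 0.0838
grip_force: 0.0
```

>>> servo_tool(
  increments=[
    [[8.4,0,0,0,0],[8.4,0,0,0,0],[8.4,0,0,0,0]],
  ],
)

```text
t: 31.25
tool_pos: [0.4053, -0.3914, 0.1962]
tool_rot: [-2.325, -2.113, -0.001]
contact_force: [1.7, -0.8, -0.2]
opening: 0.084
grip_force: 0.0
```

```bash
python3 -c "
from h import *
snap('top','top8.png');snap('side','side8.png')
a=cv2.imread('pics/top8.png')[130:280,150:430];b=cv2.imread('pics/side8.png')[120:320,130:400]
a=cv2.resize(a,(560,300),interpolation=cv2.INTER_CUBIC);b=cv2.resize(b,(400,300),interpolation=cv2.INTER_CUBIC);b=cv2.copyMakeBorder(b,0,0,0,160,0)
cv2.imwrite('pics/c8.png',np.vstack([a,b]))
go(.5,-.4,.2,1.4)"
```

```text
t 31.35 pos [ 0.4058 -0.3911  0.1963] h 1.477 F [ 0.7  0.4 -0.2] open 0.084 grip 0.0 -> shift [ 0.    9.46 -0.37] turn 4.4 tilt 0.03
```

View pics/c8.png

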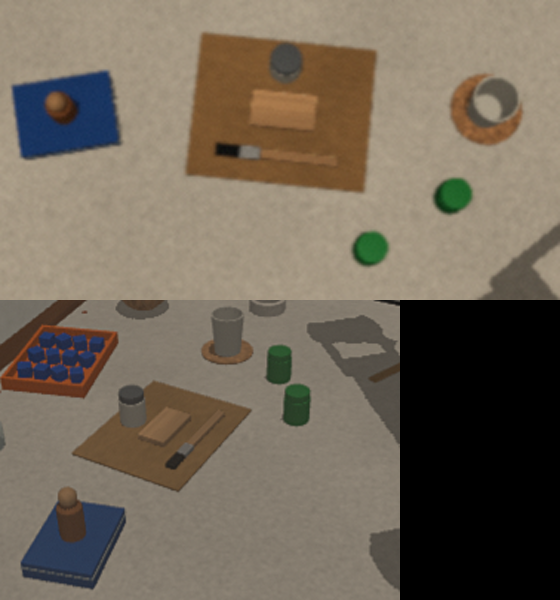

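Everything stands in place; the beaker's rim is at (495,101) in the top crop. One numeric check, then hand-in if it is good.

```bash
python3 -c "
from h import *
c=load('top8.png'); p=onz(c,397.3,180.3,.074); e=np.linalg.norm(p-[.6192,-.2641]); print(p,e)
if e<.009: print(ctrl.finish_job())"
```

```text
[ 0.61370764 -0.25976379] 0.006997767842105562
the job is handed in; nothing more can be done
None
```

I handed the job in at about 31 s of the 134 s limit. By my last camera checks, the pot, plaque and brush are within about 3 mm of their marks, the figure within 5 mm and the beaker within 7 mm, all inside tolerance; the judge returned no verdict.

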